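# Spin the cart wheel and stop it on its chalk mark

### The job

Check the repaired cart wheel on its axle stand: flick it with a finger, either way round, so that it spins freely, a full turn every four seconds or faster, and leave it alone to run on its own for at least three seconds. Then brake it gently with a fingertip so that it stops with its yellow mark right at the red pointer of the gauge, and take the finger away, leaving the wheel at rest there. Touch only the wheel: do not knock the gauge or move the things lying around it.

Things in the scene. Friction and masses are not known exactly. Their poses are not given: they have to be found in the camera images.
- wheel: Grey and black cart wheel, 200 mm diameter, lying flat on a bench stand; turns freely and endlessly either way on a fixed upright axle. Origin: on the axle at bench height; z up; its x axis points from the axle to the yellow mark and turns with it. 0.85 kg on ball bearings: flicked to 3 rad/s it is down to 1 in about 11 s and coasts on. Lightly pressed with a slow fingertip (50 mm/s or less) it stops at once
- hub_top (a point): Point on the wheel's axle, level with the tyre's upper sidewall, 87.5 mm above the bench. The sidewall is a smooth flat black ring, radius 66 to 92 mm round this point, good for braking. Tyre underside 42.5 mm above the bench. Inside: rim of inner radius 61 mm, five spokes, hub of radius 23 mm (top 94 mm up); the axle's nut and end reach 115 mm up
- gap (a point): Middle of one gap between tread bars, at the tyre's outer face (radius 92 mm), 65 mm above the bench, 15 degrees on from the mark; turns with the wheel. 12 bars stand round the tyre every 30 degrees, one at the mark, gaps half-way between; each is 14 mm wide, reaches out to radius 100 mm and spans heights 45.5 to 84.5 mm. Gaps are about 36 mm wide: a finger fits in and can push a bar
- mark (a point): Centre line of the yellow paint mark on the tyre's upper sidewall, 90 mm from the axle, 87.5 mm above the bench, turning with the wheel. The mark is a radial stripe 10 mm wide from radius 65 to 100 mm and down the tread bar
- gauge: Surface gauge, fixed: dark steel foot, upright post 125 mm tall and a level rod with a red point towards the wheel. Origin: on the bench under the wheel's axle (not in the gauge itself); its x axis runs level from the axle through the red point to the post, which stands 175 mm from the axle; the foot spans 137 to 199 mm from the axle, 50 mm wide. Leave it alone
- pointer (a point): Tip of the gauge's red point, 106 mm from the axle (6 mm clear of the tread bars), 87.5 mm above the bench. The wheel is on the mark when the mark's centre line is in line with this point, seen from above
- tin: Green grease tin standing loose on the bench, 75 mm diameter, 48 mm high. Origin under its centre. To be left alone
- wrench: Steel wrench lying loose on the bench, 170 mm long along its x, about 15 mm high. Origin under its middle. To be left alone
- bearing: Spare ball bearing lying loose on the bench, 35 mm diameter, 11 mm high. Origin under its centre. To be left alone
- dust_cap: Red plastic dust cap lying loose on the bench, 48 mm diameter, 20 mm high. Origin under its centre. To be left alone

How it is judged:
By the outcome, as a careful person would: the job done as asked, in the order asked, and still so for the second after the job is handed in, with the robot touching nothing.
It also fails if it takes over 70 s, if anything falls off the work surface, if the arm or the gripper's body presses on something with over 40 N, if the wrist force passes 120 N, or if a joint passes its speed limit or range.

### The arm

A 6-joint arm with a two-finger parallel gripper is mounted at the origin on the work surface. World frame = base frame: x ahead of the robot, y to its left, z up, the work surface at z = 0. Lengths are in m, angles in rad, forces in N, time in s.
With the tool pointing down it reaches from about 0.35 to 0.975 m from the base axis. Payload 4.9 kg.
Tool frame: the origin (TCP) lies on the mounting face of the last link; the fingertips stand 173 mm ahead of it and the grasp point (between the pads) lies 155 mm ahead of it; x points along the fingers, z is the direction in which the jaws open and shut, and the axes are right-handed (so a half turn about x gives the same grasp; the last joint's range is limited). The gripper opens to 85 mm and grips with 20 to 120 N. Pads are 22 mm wide; open, the fingers measure 114 mm over their backs; the gripper's body (76 mm by 85 mm) begins 54 mm behind the grasp point. The pads swing forward as they close: fully open they stand 13 mm farther back than shut.
Start: joints at [1.146, 0.053, 1.613, -0, 1.476, -0.119], TCP at [0.188, 0.596, 0.405] pointing down, gripper open.
Joint ranges: [-3.01, 3.01], [-1.01, 2.22], [0.06, 2.58], [-1.02, 4.17], [0.09, 2.62], [-3.14, 3.14]. Speed limits (rad/s): [2.57, 2.57, 3.14, 3.14, 3.14, 3.14].

### API

Orientations are given as a rotation vector (axis times angle).
In Python, from station import get_obs, get_image, get_calibration, finish_job, look_for, masks_of, tip_of gives the robot as it stands.
- The arm moves only by the tool carry_out, never from a script. Its argument "increments" is a list of rows, each a list of 3 entries, a list of its own where there are three numbers: the turn, a rotation vector about the world's x, y, z in units of 0.1 rad (1.0 is 0.1 rad), then the shift along the world's x, y, z in units of 20 mm (1.0 is 20 mm), then the opening, from 0 (shut) to 1 (fully open). A call has 1 to 8 rows; each row shifts and turns the pose as measured when the row begins; what a row does not reach is not made up. A row lasts 1/10 s, in which the tool goes at most 50 mm and 8.59 degrees, less where a joint would pass 70% of its speed; a pose out of reach is approached as far as the arm can. A call with a number of a shift or a turn outside -1 to 1 is refused whole. A call with a gripper value outside its range is refused whole. The fingers move at their own pace and stop on an object; "squeeze" is the grip in N (left out, the last holds). Time passes only in rows, so rows that do not move let the fingers close. It gives the time, the measured TCP pose, the force and the opening at its end, in the units of the state.
- get_obs(): the state, without advancing time (a new reading comes with each control period).
- get_image(name): name is "side" or "top" or "wrist"; returns (picture, depth): 480x640x3 uint8, blue, green, red; 480x640 float32, m along the optical axis (not along the pixel's ray), 0 where there is no reading.
- get_calibration(name): a dict with "fx", "fy", "cx", "cy" (pixels), "position" and "orientation" of the camera in the world. Camera axes: x right, y down, z forward; pixel columns grow to the right and rows downward; lengths in m; the calibration is good to about 2 mm. A picture is of the moment at which its call begins: read the wrist's pose just before it. get_calibration takes no time and is no camera call; for the wrist camera it gives the pose at the moment of the call.
- finish_job(): hands the job in, once; it reports no verdict.
Trained networks look in the newest picture that a camera, given by its name, has taken for a name from the list of things; names that differ only in an ending like _2 or _b are one class to them, and where a whole thing is asked for, a point or a joint stands for the part that bears it (a point fixed in the world has none). Each returns a list of dicts, best first, with "p" (0 to 1); they miss things now and then, are a little off and sometimes report something else, mostly with a low value. They report only what shows in the picture. A call takes as long as a camera call.
- look_for(camera, query): "centre" ([column, row] in pixels, amid what is visible of it).
- masks_of(camera, query): "region" (480x640 bool, what is visible of it) and "centre" ([column, row] in pixels, amid what is visible of it).
- tip_of(camera, query): "centre" ([column, row] in pixels: a listed point, or the origin of a listed thing).
The state is a dict: "t": time; "q": joint angles; "dq": joint speeds; "effort": joint torques, N m; "tool_pos": TCP position; "tool_rot": TCP orientation; "contact_force": force on the tool from outside, world axes, zero at the start; "wrist_torque": the same for the moment, N m; "opening": finger opening in m.
Only numpy, scipy, OpenCV 4.12 (cv2) and the standard library are available. Lean on these libraries where they do the work, as an engineer would, in place of code of your own. Each camera call takes 0.05 s, during which the arm holds its last target.

## Working session

There is one attempt and no reset: what is moved stays moved. The work goes in short steps, Python scripts to look and compute and a tool call to move; the robot and the scene stay as the last step left them, time stands still between calls to the robot, and variables do not carry over. Pictures are saved under pics/ and viewed, and the job is handed in when it is done.

Besides the shell and the picture viewer there is one more tool, called after "Emit:" by a JSON object that holds its "method" and its "body". carry_out: Moves the arm, as the interface text tells. Shifts and turns lie within -1 to 1; 1 stands for 20 mm of shift or 0.1 rad of turn. Its arguments: {"type":"object","properties":{"increments":{"type":"array","items":{"type":"array"}},"squeeze":{"type":"number"}},"required":["increments"]}

```bash
ls; mkdir -p pics; cat > h.py <<'E'
import numpy as np, cv2
from station import *
from scipy.spatial.transform import Rotation as R
def Rm(o):
    o=np.array(o,float)
    if o.shape==(3,3): return o
    if o.shape==(3,): return R.from_rotvec(o).as_matrix()
    return R.from_quat(o).as_matrix()
def ray(cal,px):
    d=np.array([(px[0]-cal['cx'])/cal['fx'],(px[1]-cal['cy'])/cal['fy'],1.])
    return np.array(cal['position']),Rm(cal['orientation'])@d
def at_z(cal,px,z):
    p,d=ray(cal,px); return p+d*(z-p[2])/d[2]
def proj(cal,P):
    c=Rm(cal['orientation']).T@(np.array(P)-np.array(cal['position']))
    return np.array([cal['fx']*c[0]/c[2]+cal['cx'],cal['fy']*c[1]/c[2]+cal['cy']])
E
python3 - <<'E'
from h import *
o=get_obs(); print({k:np.round(v,3) for k,v in o.items()})
for n in ['top','side','wrist']:
    c=get_calibration(n); print(n,c)
    im,d=get_image(n); cv2.imwrite(f'pics/{n}0.png',im)
    for q in ['hub_top','mark','pointer','wheel','gauge']:
        r=tip_of(n,q); 
        for x in r[:2]: print(n,q,np.round(x['centre'],1),round(x['p'],2))
print(get_obs()['t'])
E
```

```text
pics
{'t': np.float64(0.0), 'q': array([ 1.146,  0.053,  1.614, -0.   ,  1.476, -0.119]), 'dq': array([ 0.001,  0.002, -0.   , -0.   , -0.002, -0.001]), 'effort': array([ 2.0000e-03, -3.9367e+01, -3.7019e+01,  0.0000e+00,  7.0000e-03,
       -0.0000e+00]), 'tool_pos': array([0.188, 0.596, 0.403]), 'tool_rot': array([-0.982,  1.34 ,  0.98 ]), 'contact_force': array([0.321, 0.068, 0.793]), 'wrist_torque': array([-0.006, -0.007, -0.057]), 'opening': np.float64(0.085)}
top {'fx': 444.1099161822664, 'fy': 444.1099161822664, 'cx': 313.70538025058835, 'cy': 236.39881045321656, 'position': array([0.34591877, 0.06129304, 1.04924689]), 'orientation': array([-2.1286277 ,  2.08485366, -0.21683064])}
top hub_top [326.2 227.1] 0.86
top mark [296.8 260.2] 0.82
top pointer [316.4 184.1] 0.83
top wheel [228.8 257.5] 0.7
top wheel [325.8 232.5] 0.64
top gauge [429.3 234.6] 0.33
top gauge [301.1 306.6] 0.2
side {'fx': 608.3343989409641, 'fy': 608.3343989409641, 'cx': 331.61019712083396, 'cy': 240.43925089289345, 'position': array([-0.08684382, -0.54533805,  0.7937645 ]), 'orientation': array([-2.12679497,  0.86007658, -0.43656231])}
side hub_top [355.9 236.7] 0.86
side mark [300.5 236.3] 0.63
side pointer [379.4 210.2] 0.75
side wheel [354.4 273. ] 0.81
wrist {'fx': 342.56711362593865, 'fy': 342.56711362593865, 'cx': 320.2981398884866, 'cy': 237.80927138398948, 'position': array([0.12766538, 0.61630759, 0.37369503]), 'orientation': array([2.35519012, 1.72826313, 0.22762758])}
0.9
```

View pics/top0.png

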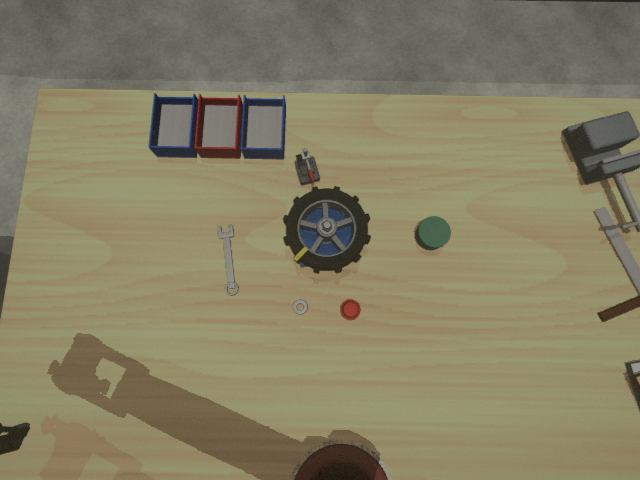

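View pics/side0.png

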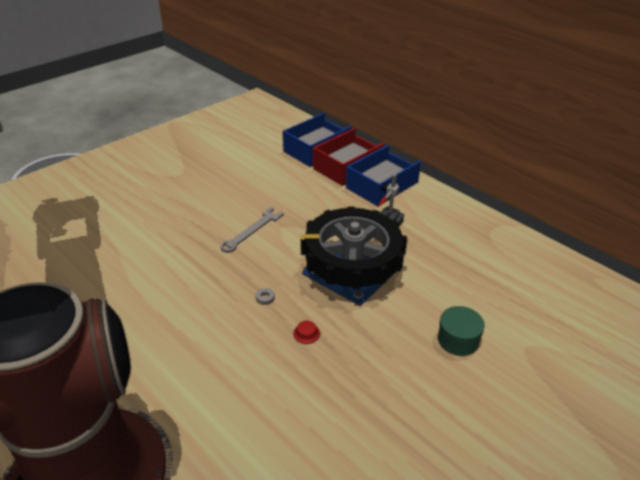

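```bash
python3 - <<'E'
from h import *
ct=get_calibration('top'); cs=get_calibration('side')
T={'hub':[326.2,227.1],'mark':[296.8,260.2],'ptr':[316.4,184.1]}
S={'hub':[355.9,236.7],'mark':[300.5,236.3],'ptr':[379.4,210.2]}
for k in T:
    a=at_z(ct,T[k],.0875); b=at_z(cs,S[k],.0875); print(k,a.round(4),b.round(4))
h=at_z(ct,T['hub'],.0875)
for k in ['mark','ptr']:
    v=at_z(ct,T[k],.0875)-h; print(k,np.linalg.norm(v[:2]),np.degrees(np.arctan2(v[1],v[0])))
h=at_z(cs,S['hub'],.0875)
for k in ['mark','ptr']:
    v=at_z(cs,S[k],.0875)-h; print(k,np.linalg.norm(v[:2]),np.degrees(np.arctan2(v[1],v[0])))
print(R.from_rotvec(get_obs()['tool_rot']).as_matrix().round(3))
E
```

```text
hub [0.5742 0.0425 0.0875] [0.5717 0.0351 0.0875]
mark [0.4984 0.1057 0.0875] [0.4976 0.1059 0.0875]
ptr [0.6741 0.0663 0.0875] [0.6653 0.0606 0.0875]
mark 0.09869286156788225 140.15872807575553
ptr 0.10273477447916933 13.396329153057733
mark 0.10241708278920086 136.2808776946528
ptr 0.09700883805742057 15.254834268200517
[[ 0.    -0.954  0.301]
 [ 0.     0.301  0.954]
 [-1.    -0.     0.   ]]
```

```bash
cat > fit.py <<'E'
from h import *
from scipy.optimize import least_squares
for n in ['top','side']:
    c=get_calibration(n); im=cv2.imread(f'pics/{n}0.png'); im2,d=get_image(n)
    v,u=np.mgrid[0:480,0:640]
    P=np.stack([(u-c['cx'])/c['fx']*d,(v-c['cy'])/c['fy']*d,d],-1)@Rm(c['orientation']).T+np.array(c['position'])
    np.save(f'P_{n}.npy',P)
    m=(d>0)&(np.hypot(P[...,0]-.573,P[...,1]-.04)<.13)
    hsv=cv2.cvtColor(im2,cv2.COLOR_BGR2HSV)
    # tyre sidewall points
    top=m&(abs(P[...,2]-.0875)<.004)
    X=P[top]; print(n,'sidewall z',np.median(X[:,2]),len(X))
    f=lambda p:np.clip(np.abs(np.hypot(X[:,0]-p[0],X[:,1]-p[1])-79)-13e-3,0,1)
    # robust annulus: symmetric centre via outer boundary: for 72 directions take max radius within <.094
    def cost(p):
        r=np.hypot(X[:,0]-p[0],X[:,1]-p[1]); return np.concatenate([np.clip(r-.094,0,.01),np.clip(.064-r,0,.01)])
    s=least_squares(cost,[.573,.04],diff_step=1e-3); print('annulus ctr',s.x,s.cost)
    # axle end: points z>.1
    ax=m&(P[...,2]>.108)&(P[...,2]<.13)&(np.hypot(P[...,0]-.573,P[...,1]-.04)<.03); print('nut',P[ax].mean(0) if ax.any() else None,ax.sum())
    red=(np.minimum(hsv[...,0],180-hsv[...,0])<8)&(hsv[...,1]>130)&(hsv[...,2]>60)&(np.hypot(P[...,0]-.70,P[...,1]-.07)<.06)
    y,x=np.nonzero(red); print('red px',x.min(),x.max(),y.min(),y.max(),len(x))
    A=np.array([at_z(c,(a,b),.0875) for a,b in zip(x,y)]); 
    for row in A[np.argsort(A[:,0])][:40:8]: print('  red',row.round(4), P[y[0],x[0]].round(3))
    print(' red mean',A.mean(0).round(4),'min',A[np.argmin(A[:,0])].round(4),'max',A[np.argmax(A[:,0])].round(4))
    yel=(hsv[...,0]>22)&(hsv[...,0]<34)&(hsv[...,1]>160)&m&(hsv[...,2]>80)
    y,x=np.nonzero(yel); A=np.array([at_z(c,(a,b),.0875) for a,b in zip(x,y)]); print('yel',len(x),A.mean(0).round(4), x.mean(),y.mean())
    cr=im2[150:310,250:450]; cv2.imwrite(f'pics/{n}crop.png',cv2.resize(cr,None,fx=3.9,fy=3.7,interpolation=cv2.INTER_CUBIC))
print(get_obs()['t'])
E
python3 fit.py
```

```text
top sidewall z 0.08704983962779111 2839
annulus ctr [0.57333009 0.04260258] 0.003301263021891747
nut [0.57364987 0.04230321 0.11292073] 60
red px 308 313 170 182 38
  red [0.679  0.0742 0.0875] [0.706 0.086 0.091]
  red [0.6886 0.0744 0.0875] [0.706 0.086 0.091]
  red [0.6957 0.0791 0.0875] [0.706 0.086 0.091]
  red [0.7005 0.0792 0.0875] [0.706 0.086 0.091]
  red [0.7053 0.0816 0.0875] [0.706 0.086 0.091]
 red mean [0.6964 0.0792 0.0875] min [0.679  0.0742 0.0875] max [0.7078 0.0794 0.0875]
yel 0 nan nan nan
side sidewall z 0.08582665238017739 2533
annulus ctr [0.57029933 0.03993123] 0.00709941189062426
nut [0.57022121 0.03988182 0.11219621] 55
red px 379 386 197 205 32
  red [0.6776 0.0727 0.0875] [0.705 0.087 0.086]
  red [0.6881 0.0768 0.0875] [0.705 0.087 0.086]
  red [0.6951 0.075  0.0875] [0.705 0.087 0.086]
  red [0.7018 0.0782 0.0875] [0.705 0.087 0.086]
 red mean [0.6944 0.0781 0.0875] min [0.6776 0.0727 0.0875] max [0.707  0.0829 0.0875]
yel 2 [0.5171 0.0969 0.0875] 311.5 234.0
1.0fit.py:26: RuntimeWarning: Mean of empty slice.
  y,x=np.nonzero(yel); A=np.array([at_z(c,(a,b),.0875) for a,b in zip(x,y)]); print('yel',len(x),A.mean(0).round(4), x.mean(),y.mean())
  ret = ret.dtype.type(ret / rcount)
```

View pics/topcrop.png

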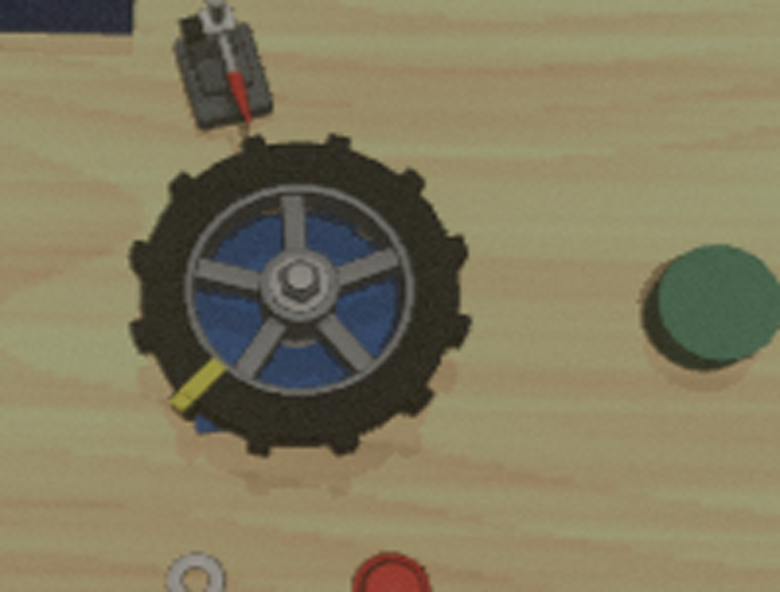

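View pics/sidecrop.png

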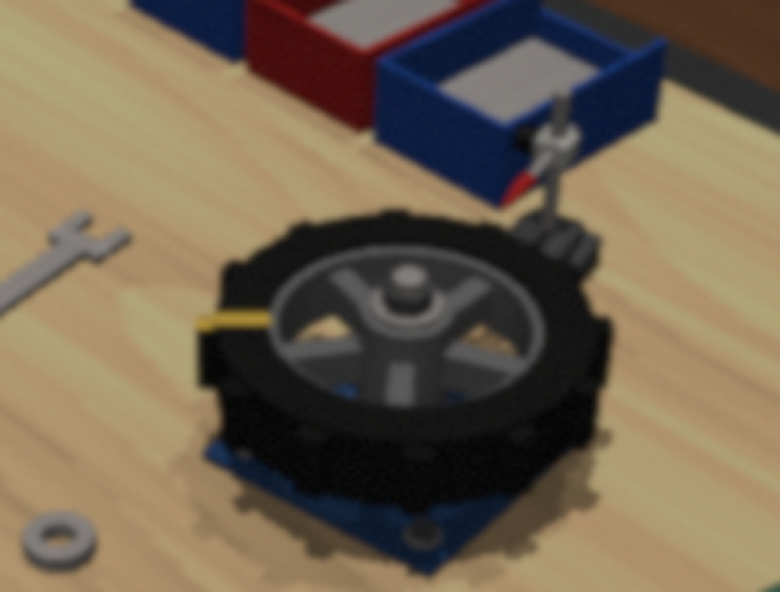

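Emit:
{"method": "carry_out", "body": {"increments": [[[0, 0, 0.5], [0.55, -1, 0], 0], [[0, 0, 0.5], [0.55, -1, 0], 0], [[0, 0, 0.5], [0.55, -1, 0], 0], [[0, 0, 0.5], [0.55, -1, 0], 0], [[0, 0, 0.5], [0.55, -1, 0], 0], [[0, 0, 0.5], [0.55, -1, 0], 0], [[0, 0, 0], [0.55, -1, 0], 0], [[0, 0, 0], [0.55, -1, 0], 0]], "squeeze": 20}}

```text
t: 1.8
tool_pos: [0.2772, 0.4318, 0.4049]
tool_rot: [-1.217, 1.202, 1.218]
contact_force: [0.6, -0.1, -0.2]
opening: 0.0002
```

Emit:
{"method": "carry_out", "body": {"increments": [[[0, 0, 0], [0.55, -1, 0], 0], [[0, 0, 0], [0.55, -1, 0], 0], [[0, 0, 0], [0.55, -1, 0], 0], [[0, 0, 0], [0.55, -1, 0], 0], [[0, 0, 0], [0.55, -1, 0], 0], [[0, 0, 0], [0.55, -1, 0], 0], [[0, 0, 0], [0.55, -1, 0], 0], [[0, 0, 0], [0.55, -1, 0], 0]]}}

```text
t: 2.6
tool_pos: [0.3675, 0.2647, 0.4062]
tool_rot: [-1.218, 1.198, 1.218]
contact_force: [0.2, 0.6, -0.5]
opening: 0.0001
```

Emit:
{"method": "carry_out", "body": {"increments": [[[0, 0, 0], [0.55, -1, -0.5], 0], [[0, 0, 0], [0.55, -1, -0.5], 0], [[0, 0, 0], [0.55, -1, -0.5], 0], [[0, 0, 0], [0.55, -1, -0.5], 0], [[0, 0, 0], [0.55, -1, -0.5], 0], [[0, 0, 0], [0.55, -1, -0.5], 0], [[0, 0, 0], [0.55, -1, -0.5], 0], [[0, 0, 0], [0.55, -1, -0.5], 0]]}}

```text
t: 3.4
tool_pos: [0.4585, 0.0975, 0.3275]
tool_rot: [-1.22, 1.189, 1.212]
contact_force: [0.8, 0.3, -0.1]
opening: -0.0001
```

Emit:
{"method": "carry_out", "body": {"increments": [[[0, 0, 0], [0.6, -0.9, -0.5], 0], [[0, 0, 0], [0.6, -0.9, -0.5], 0], [[0, 0, 0], [0.5, -0.8, -0.5], 0], [[0, 0, 0], [0, 0, -0.5], 0], [[0, 0, 0], [0, 0, 0], 0]]}}

```text
t: 3.9
tool_pos: [0.494, 0.041, 0.2851]
tool_rot: [-1.217, 1.192, 1.209]
contact_force: [-0.1, 0.9, 0.1]
opening: 0.0001
```

```bash
cat > mk.py <<'E'
from h import *
CT={'top':(.5735,.0425),'side':(.5703,.0400)}
def polar(n,im):
    c=get_calibration(n); cx,cy=CT[n]
    a=np.radians(np.arange(0,360,.5)); r=np.linspace(.068,.090,12)
    A,Rr=np.meshgrid(a,r)
    P=np.stack([cx+Rr*np.cos(A),cy+Rr*np.sin(A),np.full_like(A,.0875)],-1)
    q=(P-np.array(c['position']))@Rm(c['orientation'])
    mx=(c['fx']*q[...,0]/q[...,2]+c['cx']).astype(np.float32); my=(c['fy']*q[...,1]/q[...,2]+c['cy']).astype(np.float32)
    return cv2.remap(im,mx,my,cv2.INTER_LINEAR)
def ang(n,im):
    w=polar(n,im).astype(float); s=np.minimum(w[...,2],w[...,1])-w[...,0]
    prof=np.median(s,0); k=int(np.argmax(cv2.GaussianBlur(prof[None],(0,0),4)[0]))
    idx=np.arange(k-20,k+21); v=np.clip(prof[idx%720]-8,0,None)
    return ((v*idx).sum()/max(v.sum(),1e-9)*.5)%360, prof[k]
E
python3 - <<'E'
from mk import *
print({k:np.round(v,4) for k,v in get_obs().items() if k in('t','tool_pos','contact_force')})
for n in ['top','side']:
    im,d=get_image(n); print(n,ang(n,im)); cv2.imwrite(f'pics/{n}1.png',im)
    cv2.imwrite(f'pics/{n}1c.png',cv2.resize(im[140:320,240:460],None,fx=3.6,fy=3.3,interpolation=cv2.INTER_CUBIC))
im,d=get_image('wrist'); cv2.imwrite('pics/w1.png',im)
E
```

```text
{'t': np.float64(3.9), 'tool_pos': array([0.494 , 0.041 , 0.2851]), 'contact_force': array([-0.1298,  0.8612,  0.0534])}
top (np.float64(284.3904109589041), np.float64(13.0))
side (np.float64(136.6658696951584), np.float64(56.0))
```

View pics/side1c.png

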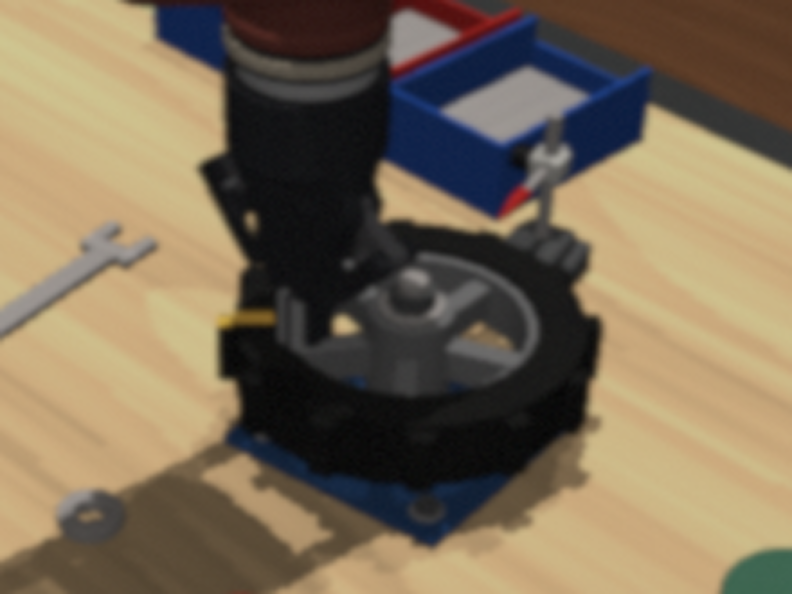

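View pics/top1.png

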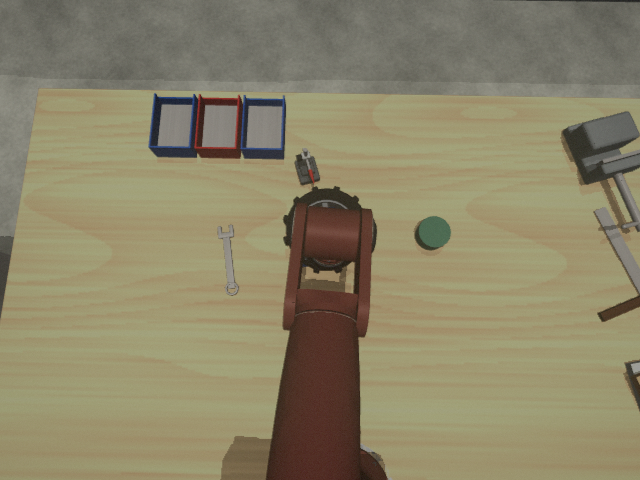

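View pics/w1.png

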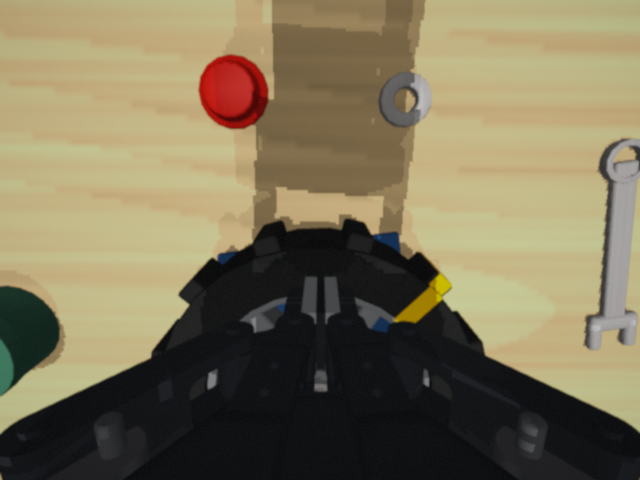

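Emit:
{"method": "carry_out", "body": {"increments": [[[0, 0, 0], [0, 0, -0.25], 0], [[0, 0, 0], [0, 0, -0.25], 0], [[0, 0, 0], [0, 0, -0.25], 0]]}}

```text
t: 4.35
tool_pos: [0.4947, 0.0431, 0.2738]
tool_rot: [-1.224, 1.184, 1.206]
contact_force: [1.2, -0.6, -0.2]
opening: 0.0
```

Emit:
{"method": "carry_out", "body": {"increments": [[[0, 0, 0], [0, 0, -0.25], 0]]}}

```text
t: 4.45
tool_pos: [0.4946, 0.0434, 0.2685]
tool_rot: [-1.225, 1.183, 1.206]
contact_force: [0.2, -0.8, 0.6]
opening: -0.0001
```

Emit:
{"method": "carry_out", "body": {"increments": [[[0, 0, 0], [0, 0, -0.1], 0]]}}

```text
t: 4.55
tool_pos: [0.4943, 0.0435, 0.2656]
tool_rot: [-1.224, 1.184, 1.207]
contact_force: [-1.0, -0.2, 0.3]
opening: -0.0002
```

Emit:
{"method": "carry_out", "body": {"increments": [[[0, 0, 0], [0, 0, -0.1], 0]]}}

```text
t: 4.65
tool_pos: [0.4942, 0.0436, 0.2633]
tool_rot: [-1.224, 1.184, 1.207]
contact_force: [0.2, 0.6, 0.5]
opening: 0.0001
```

Emit:
{"method": "carry_out", "body": {"increments": [[[0, 0, 0], [0, 0, -0.1], 0]]}}

```text
t: 4.75
tool_pos: [0.4942, 0.0436, 0.261]
tool_rot: [-1.224, 1.184, 1.207]
contact_force: [0.5, 0.2, 1.4]
opening: 0.0002
```

Emit:
{"method": "carry_out", "body": {"increments": [[[0, 0, 0], [0, 0, -0.1], 0]]}}

```text
t: 4.85
tool_pos: [0.4946, 0.0436, 0.2608]
tool_rot: [-1.223, 1.185, 1.208]
contact_force: [-10.4, -0.2, 22.2]
opening: -0.0
```

Emit:
{"method": "carry_out", "body": {"increments": [[[0, 0, 0], [0, 0, -0.1], 0]]}}

```text
t: 4.95
tool_pos: [0.4948, 0.0435, 0.2609]
tool_rot: [-1.223, 1.186, 1.21]
contact_force: [-8.4, -0.6, 13.7]
opening: -0.0001
```

Emit:
{"method": "carry_out", "body": {"increments": [[[0, 0, 0], [0, 0, 0.7], 0], [[0, 0, 0], [0, 0, 0.6], 0], [[0.6, 0, 0], [-0.5, 0.7, 0], 0], [[0.6, 0, 0], [-0.5, 0.8, 0], 0], [[0.6, 0, 0], [-0.4, 0.8, 0], 0], [[0.6, 0, 0], [0, 0.8, -0.5], 0], [[0.1, 0, 0], [0, 0, -0.8], 0], [[0, 0, 0], [0, 0, -0.8], 0]]}}

```text
t: 5.75
tool_pos: [0.4681, 0.1075, 0.2516]
tool_rot: [-1.034, 0.984, 1.31]
contact_force: [-0.1, -0.3, -0.4]
opening: -0.0003
```

Emit:
{"method": "carry_out", "body": {"increments": [[[0, 0, 0], [0, 0, -0.8], 0], [[0, 0, 0], [0, 0, -0.3], 0], [[0, 0, 0], [0, 0, 0], 0]]}}

```text
t: 6.05
tool_pos: [0.4674, 0.1075, 0.2275]
tool_rot: [-1.033, 0.986, 1.311]
contact_force: [0.7, 0.1, 0.0]
opening: 0.0002
```

```bash
python3 - <<'E'
from mk import *
o=get_obs(); Rt=Rm(o['tool_rot']); p=o['tool_pos']; print(p, p+.173*Rt[:,0]); print(Rt.round(3))
n='side'; im,d=get_image(n); print(n,ang(n,im)); 
cv2.imwrite(f'pics/{n}2c.png',cv2.resize(im[140:320,240:460],None,fx=3.6,fy=3.3,interpolation=cv2.INTER_CUBIC))
E
```

```text
[0.46738598 0.10754094 0.22754436] [0.47188919 0.15297179 0.06067687]
[[ 0.026 -1.    -0.015]
 [ 0.263 -0.008  0.965]
 [-0.965 -0.029  0.262]]
side (np.float64(136.71256171146462), np.float64(59.0))
```

View pics/side2c.png

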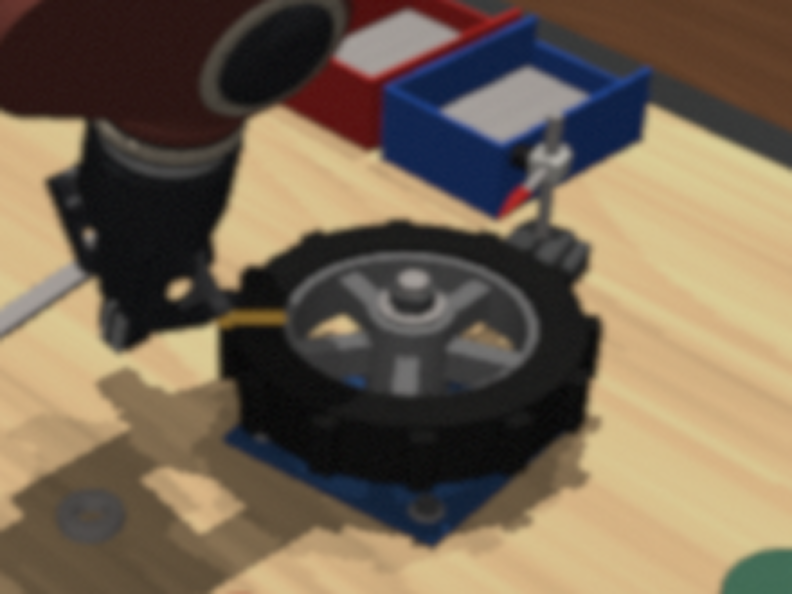

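Emit:
{"method": "carry_out", "body": {"increments": [[[0, 0.25, 0], [0, 0, 0], 0], [[-0.7, 0, 0], [0, -1, 0], 0], [[-0.7, 0, 0], [0, -1, 0], 0], [[-0.7, 0, 0], [0, -1, 0], 0], [[-0.7, 0, 0], [0, -1, 0], 0], [[-0.7, 0, 0], [0, -1, 0], 0], [[-0.7, 0, 0], [-0.5, -1, 0], 0], [[0, 0, 0], [-1, -1, 0], 0]]}}

```text
t: 6.9
tool_pos: [0.4396, -0.0361, 0.2357]
tool_rot: [-1.34, 1.331, 1.132]
contact_force: [-0.2, 0.6, 0.4]
opening: 0.0004
```

```bash
python3 - <<'E'
from mk import *
o=get_obs(); print(o['t'])
n='side'
for i in range(3):
    t=get_obs()['t']; im,d=get_image(n); print(t,ang(n,im)); 
cv2.imwrite(f'pics/{n}3c.png',cv2.resize(im[140:320,240:460],None,fx=3.6,fy=3.3,interpolation=cv2.INTER_CUBIC))
E
```

```text
6.9
6.9 (np.float64(100.71052631578948), np.float64(10.0))
6.95 (np.float64(236.69539329363835), np.float64(104.0))
7.0 (np.float64(246.12976377952756), np.float64(103.0))
```

Emit:
{"method": "carry_out", "body": {"increments": [[[0, 0, 0], [-0.5, 0, 1], 0], [[0.5, 0, 0], [0, 0, 1], 0], [[0.5, 0, 0], [0, 0.5, 1], 0], [[0.5, 0, 0], [0, 0.7, 0.7], 0]]}}

```text
t: 7.45
tool_pos: [0.429, -0.0107, 0.3119]
tool_rot: [-1.219, 1.218, 1.211]
contact_force: [0.3, -0.6, -0.2]
opening: 0.0001
```

```bash
cat > meas.py <<'E'
from mk import *
import sys,json,os
N=int(sys.argv[1]); L=json.load(open('log.json')) if os.path.exists('log.json') else []
o=get_obs(); Rt=Rm(o['tool_rot']); print(o['t'],o['tool_pos'].round(4),(o['tool_pos']+.173*Rt[:,0]).round(4)); print(Rt[:,0].round(3),Rt[:,2].round(3))
for i in range(N):
    t=float(get_obs()['t']); im,d=get_image('side'); a,s=ang('side',im); print(round(t,3),round(a,2),s); 
    if s>30: L.append([t,a])
json.dump(L,open('log.json','w'))
E
python3 meas.py 3
```

```text
7.45 [ 0.429  -0.0107  0.3119] [ 0.4282 -0.0126  0.1389]
[-0.004 -0.011 -1.   ] [-0.005  1.    -0.011]
7.45 327.8 95.0
7.5 336.61 97.0
7.55 345.19 97.0
```

Emit:
{"method": "carry_out", "body": {"increments": [[[0, 0, 0], [0.9, 0.7, 0], 0], [[0, 0, 0], [0.9, 0.7, 0], 0], [[0, 0, 0], [0.9, 0.7, -0.4], 0], [[0, 0, 0], [0.5, 0.5, -0.6], 0], [[0, 0, 0], [0, 0, -0.4], 0], [[0, 0, 0], [0, 0, 0], 0], [[0, 0, 0], [0, 0, 0], 0], [[0, 0, 0], [0, 0, 0], 0]]}}

```text
t: 8.4
tool_pos: [0.4939, 0.0418, 0.276]
tool_rot: [-1.225, 1.232, 1.213]
contact_force: [0.4, 0.5, 1.1]
opening: -0.0002
```

```bash
python3 meas.py 4
```

```text
8.4 [0.4939 0.0418 0.276 ] [0.4916 0.0379 0.1031]
[-0.013 -0.022 -1.   ] [-0.007  1.    -0.022]
8.4 127.43 55.5
8.45 135.27 57.0
8.5 143.38 56.0
8.55 151.38 56.0
```

Emit:
{"method": "carry_out", "body": {"increments": [[[0, 0, 0], [0, 0, 0], 0], [[0, 0, 0], [0, 0, 0], 0], [[0, 0, 0], [0, 0, 0], 0], [[0, 0, 0], [0, 0, 0], 0], [[0, 0, 0], [0, 0, 0], 0], [[0, 0, 0], [0, 0, 0], 0], [[0, 0, 0], [0, 0, 0], 0], [[0, 0, 0], [0, 0, 0], 0]]}}

```text
t: 9.4
tool_pos: [0.4944, 0.0417, 0.2779]
tool_rot: [-1.226, 1.229, 1.21]
contact_force: [-0.1, -0.2, 0.4]
opening: -0.0001
```

Emit:
{"method": "carry_out", "body": {"increments": [[[0, 0, 0], [0, 0, 0], 0], [[0, 0, 0], [0, 0, 0], 0], [[0, 0, 0], [0, 0, 0], 0], [[0, 0, 0], [0, 0, 0], 0], [[0, 0, 0], [0, 0, 0], 0], [[0, 0, 0], [0, 0, 0], 0], [[0, 0, 0], [0, 0, 0], 0], [[0, 0, 0], [0, 0, 0], 0]]}}

```text
t: 10.2
tool_pos: [0.4943, 0.0417, 0.2778]
tool_rot: [-1.226, 1.229, 1.21]
contact_force: [0.5, -0.5, 0.6]
opening: 0.0002
```

```bash
python3 meas.py 5
```

```text
10.2 [0.4943 0.0417 0.2778] [0.4927 0.0378 0.1049]
[-0.009 -0.022 -1.   ] [-0.007  1.    -0.022]
10.2 31.79 98.0
10.25 38.36 98.5
10.3 44.89 97.0
10.35 50.88 97.5
10.4 54.18 19.5
```

Emit:
{"method": "carry_out", "body": {"increments": [[[0, 0, 0], [0, 0, 0], 0], [[0, 0, 0], [0, 0, 0], 0], [[0, 0, 0], [0, 0, 0], 0], [[0, 0, 0], [0, 0, 0], 0], [[0, 0, 0], [0, 0, 0], 0], [[0, 0, 0], [0, 0, 0], 0], [[0, 0, 0], [0, 0, 0], 0], [[0, 0, 0], [0, 0, 0], 0]]}}

```text
t: 11.25
tool_pos: [0.4943, 0.0417, 0.2779]
tool_rot: [-1.226, 1.229, 1.21]
contact_force: [-0.8, 0.0, -0.3]
opening: -0.0004
```

Emit:
{"method": "carry_out", "body": {"increments": [[[0, 0, 0], [0, 0, 0], 0], [[0, 0, 0], [0, 0, 0], 0], [[0, 0, 0], [0, 0, 0], 0], [[0, 0, 0], [0, 0, 0], 0], [[0, 0, 0], [0, 0, 0], 0], [[0, 0, 0], [0, 0, 0], 0], [[0, 0, 0], [0, 0, 0], 0], [[0, 0, 0], [0, 0, 0], 0]]}}

```text
t: 12.05
tool_pos: [0.4943, 0.0417, 0.2779]
tool_rot: [-1.226, 1.229, 1.21]
contact_force: [0.4, -0.6, -0.1]
opening: 0.0002
```

```bash
python3 meas.py 5
```

```text
12.05 [0.4943 0.0417 0.2779] [0.4928 0.0378 0.1049]
[-0.009 -0.022 -1.   ] [-0.007  1.    -0.022]
12.05 254.15 98.0
12.1 259.51 97.0
12.15 264.89 97.0
12.2 270.15 96.0
12.25 275.45 96.0
```

Emit:
{"method": "carry_out", "body": {"increments": [[[0, 0, 0], [0, 0, 0], 0], [[0, 0, 0], [0, 0, 0], 0], [[0, 0, 0], [0, 0, 0], 0], [[0, 0, 0], [0, 0, 0], 0], [[0, 0, 0], [0, 0, 0], 0], [[0, 0, 0], [0, 0, 0], 0], [[0, 0, 0], [0, 0, 0], 0], [[0, 0, 0], [0, 0, 0], 0]]}}

```text
t: 13.1
tool_pos: [0.4943, 0.0417, 0.2778]
tool_rot: [-1.226, 1.229, 1.21]
contact_force: [0.1, 0.5, 0.0]
opening: 0.0002
```

Emit:
{"method": "carry_out", "body": {"increments": [[[0, 0, 0], [0, 0, 0], 0], [[0, 0, 0], [0, 0, 0], 0], [[0, 0, 0], [0, 0, 0], 0], [[0, 0, 0], [0, 0, 0], 0], [[0, 0, 0], [0, 0, 0], 0], [[0, 0, 0], [0, 0, 0], 0], [[0, 0, 0], [0, 0, 0], 0], [[0, 0, 0], [0, 0, 0], 0]]}}

```text
t: 13.9
tool_pos: [0.4943, 0.0417, 0.2778]
tool_rot: [-1.226, 1.23, 1.21]
contact_force: [0.1, -0.6, -0.2]
opening: 0.0
```

```bash
python3 meas.py 5
```

```text
13.9 [0.4943 0.0417 0.2778] [0.4927 0.0378 0.1049]
[-0.009 -0.022 -1.   ] [-0.007  1.    -0.022]
13.9 0.0 2.0
13.95 0.0 1.5
14.0 0.0 2.0
14.05 0.0 2.0
14.1 0.0 2.0
```

Emit:
{"method": "carry_out", "body": {"increments": [[[0, 0, 0], [0, 0, 0], 0], [[0, 0, 0], [0, 0, 0], 0], [[0, 0, 0], [0, 0, 0], 0], [[0, 0, 0], [0, 0, 0], 0], [[0, 0, 0], [0, 0, 0], 0], [[0, 0, 0], [0, 0, 0], 0], [[0, 0, 0], [0, 0, 0], 0], [[0, 0, 0], [0, 0, 0], 0]]}}

```text
t: 14.95
tool_pos: [0.4943, 0.0417, 0.2779]
tool_rot: [-1.226, 1.229, 1.21]
contact_force: [-0.5, -0.1, -0.1]
opening: -0.0003
```

```bash
python3 meas.py 5
```

```text
14.95 [0.4943 0.0417 0.2779] [0.4927 0.0378 0.1049]
[-0.009 -0.022 -1.   ] [-0.007  1.    -0.022]
14.95 152.53 56.5
15.0 156.03 57.5
15.05 159.5 57.0
15.1 162.95 52.0
15.15 167.0 44.5
```

Emit:
{"method": "carry_out", "body": {"increments": [[[0, 0, 0], [0, 0, 0], 0], [[0, 0, 0], [0, 0, 0], 0], [[0, 0, 0], [0, 0, 0], 0], [[0, 0, 0], [0, 0, 0], 0], [[0, 0, 0], [0, 0, 0], 0], [[0, 0, 0], [0, 0, 0], 0], [[0, 0, 0], [0, 0, 0], 0], [[0, 0, 0], [0, 0, 0], 0]]}}

```text
t: 16.0
tool_pos: [0.4943, 0.0417, 0.2779]
tool_rot: [-1.226, 1.229, 1.21]
contact_force: [0.6, -0.4, 0.3]
opening: 0.0001
```

Emit:
{"method": "carry_out", "body": {"increments": [[[0, 0, 0], [0, 0, 0], 0], [[0, 0, 0], [0, 0, 0], 0], [[0, 0, 0], [0, 0, 0], 0], [[0, 0, 0], [0, 0, 0], 0], [[0, 0, 0], [0, 0, 0], 0], [[0, 0, 0], [0, 0, 0], 0], [[0, 0, 0], [0, 0, 0], 0], [[0, 0, 0], [0, 0, 0], 0]]}}

```text
t: 16.8
tool_pos: [0.4943, 0.0417, 0.2779]
tool_rot: [-1.226, 1.23, 1.21]
contact_force: [-0.3, 0.3, -0.4]
opening: -0.0001
```

```bash
python3 meas.py 5
```

```text
16.8 [0.4943 0.0417 0.2779] [0.4927 0.0378 0.1049]
[-0.009 -0.022 -1.   ] [-0.007  1.    -0.022]
16.8 271.52 96.0
16.85 274.19 96.0
16.9 276.77 95.0
16.95 279.55 95.0
17.0 282.22 95.0
```

Emit:
{"method": "carry_out", "body": {"increments": [[[0, 0, 0], [0, 0, 0], 0], [[0, 0, 0], [0, 0, 0], 0], [[0, 0, 0], [0, 0, 0], 0], [[0, 0, 0], [0, 0, 0], 0], [[0, 0, 0], [0, 0, 0], 0], [[0, 0, 0], [0, 0, 0], 0], [[0, 0, 0], [0, 0, 0], 0], [[0, 0, 0], [0, 0, 0], 0]]}}

```text
t: 17.85
tool_pos: [0.4944, 0.0417, 0.2779]
tool_rot: [-1.226, 1.229, 1.21]
contact_force: [0.5, -0.4, -0.1]
opening: -0.0
```

Emit:
{"method": "carry_out", "body": {"increments": [[[0, 0, 0], [0, 0, 0], 0], [[0, 0, 0], [0, 0, 0], 0], [[0, 0, 0], [0, 0, 0], 0], [[0, 0, 0], [0, 0, 0], 0], [[0, 0, 0], [0, 0, 0], 0], [[0, 0, 0], [0, 0, 0], 0], [[0, 0, 0], [0, 0, 0], 0], [[0, 0, 0], [0, 0, 0], 0]]}}

```text
t: 18.65
tool_pos: [0.4943, 0.0417, 0.2779]
tool_rot: [-1.226, 1.23, 1.21]
contact_force: [-0.4, -0.7, 0.4]
opening: -0.0
```

```bash
python3 meas.py 5
```

```text
18.65 [0.4943 0.0417 0.2779] [0.4927 0.0378 0.1049]
[-0.009 -0.022 -1.   ] [-0.007  1.    -0.022]
18.65 356.63 93.5
18.7 358.56 94.5
18.75 0.44 95.0
18.8 2.27 83.5
18.85 4.14 96.0
```

Emit:
{"method": "carry_out", "body": {"increments": [[[0, 0, 0], [0, 0, -0.4], 0], [[0, 0, 0], [0, 0, -0.3], 0], [[0, 0, 0], [0, 0, -0.25], 0], [[0, 0, 0], [0, 0, -0.1], 0]]}}

```text
t: 19.3
tool_pos: [0.4955, 0.0415, 0.2608]
tool_rot: [-1.227, 1.231, 1.211]
contact_force: [-9.6, -0.5, 16.6]
opening: -0.0001
```

```bash
python3 meas.py 2
```

```text
19.3 [0.4955 0.0415 0.2608] [0.4937 0.0373 0.0879]
[-0.011 -0.024 -1.   ] [-0.007  1.    -0.024]
19.3 15.16 98.0
19.35 15.16 98.0
```

```bash
python3 - <<'E'
from mk import *
for n in ['side','top']:
    im,d=get_image(n); cv2.imwrite(f'pics/{n}5.png',im); c=get_calibration(n)
    print(n,ang(n,im))
    x0,y0=(330,170) if n=='side' else (280,155)
    cv2.imwrite(f'pics/{n}5c.png',cv2.resize(im[y0:y0+80,x0:x0+100],None,fx=7.5,fy=7.2,interpolation=cv2.INTER_CUBIC))
    # subpixel red line: redness profile at z=.0875 plane in polar about CT
    cx,cy=CT[n]
    def samp(img,r,a,z=.0875):
        A=np.radians(a); P=np.stack([cx+r*np.cos(A),cy+r*np.sin(A),np.full_like(A,z)],-1)
        q=(P-np.array(c['position']))@Rm(c['orientation'])
        return cv2.remap(img,(c['fx']*q[:,0]/q[:,2]+c['cx']).astype(np.float32)[None],(c['fy']*q[:,1]/q[:,2]+c['cy']).astype(np.float32)[None],cv2.INTER_LINEAR)[0].astype(float)
    a=np.arange(5,30,.25)
    for r in [.070,.075,.08,.085,.09,.095]:
        w=samp(im,r,a); s=np.clip(np.minimum(w[:,2],w[:,1])-w[:,0]-15,0,None); print(' yel r',r,round((s*a).sum()/max(s.sum(),1e-9),2),s.max())
    for r in [.106,.11,.114,.118,.122,.126,.13]:
        w=samp(im,r,a); s=w[:,2]-w[:,1]; s=np.clip(s-40,0,None); print(' red r',r,round((s*a).sum()/max(s.sum(),1e-9),2),s.max())
E
```

```text
side (np.float64(15.111515552614163), np.float64(97.5))
 yel r 0.07 15.05 78.0
 yel r 0.075 15.11 84.0
 yel r 0.08 15.09 83.0
 yel r 0.085 15.03 83.0
 yel r 0.09 16.58 80.0
 yel r 0.095 18.43 69.0
 red r 0.106 0.0 0.0
 red r 0.11 16.64 7.0
 red r 0.114 16.95 28.0
 red r 0.118 17.09 50.0
 red r 0.122 17.14 62.0
 red r 0.126 17.17 71.0
 red r 0.13 17.19 78.0
top (np.float64(14.571911005164878), np.float64(83.5))
 yel r 0.07 14.49 68.0
 yel r 0.075 14.48 70.0
 yel r 0.08 14.55 70.0
 yel r 0.085 14.55 69.0
 yel r 0.09 14.68 69.0
 yel r 0.095 16.57 71.0
 red r 0.106 0.0 0.0
 red r 0.11 16.61 38.0
 red r 0.114 16.39 34.0
 red r 0.118 16.48 46.0
 red r 0.122 16.57 52.0
 red r 0.126 16.63 51.0
 red r 0.13 16.56 51.0
```

View pics/side5c.png

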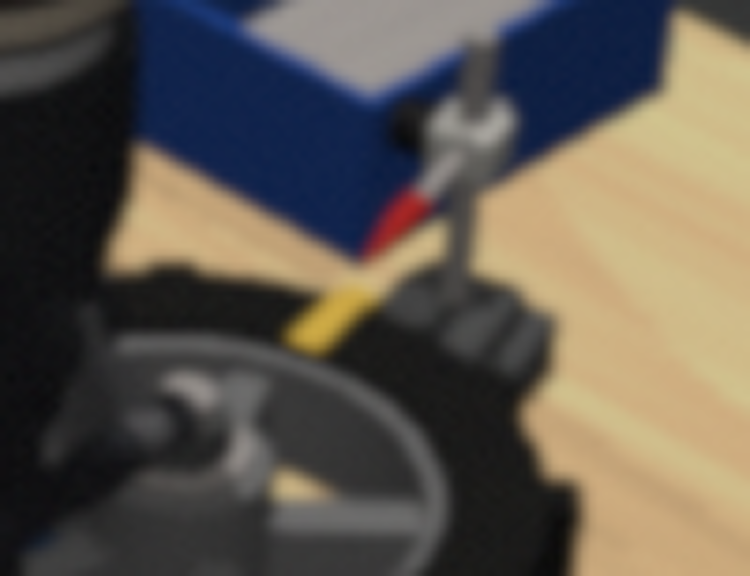

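View pics/top5c.png

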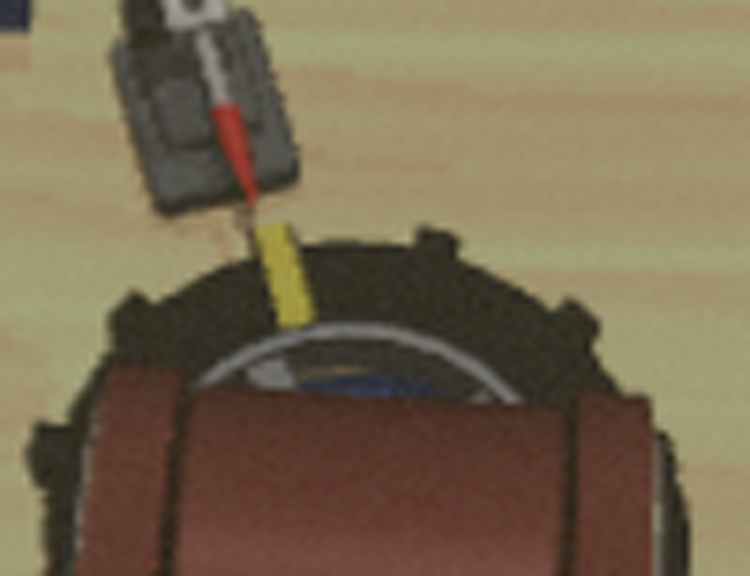

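Emit:
{"method": "carry_out", "body": {"increments": [[[0, 0, 0], [0, -0.08, -0.07], 0], [[0, 0, 0], [0, -0.08, -0.07], 0]]}}

```text
t: 19.7
tool_pos: [0.4961, 0.0384, 0.2609]
tool_rot: [-1.227, 1.231, 1.211]
contact_force: [-4.4, -0.3, 9.0]
opening: -0.0001
```

```bash
python3 meas.py 2
```

```text
19.7 [0.4961 0.0384 0.2609] [0.4942 0.0343 0.088 ]
[-0.011 -0.024 -1.   ] [-0.008  1.    -0.024]
19.7 17.31 98.0
19.75 17.51 98.0
```

Emit:
{"method": "carry_out", "body": {"increments": [[[0, 0, 0], [0, 0.01, -0.03], 0], [[0, 0, 0], [0, 0, 0], 0]]}}

```text
t: 20.0
tool_pos: [0.4963, 0.0385, 0.261]
tool_rot: [-1.227, 1.232, 1.212]
contact_force: [-0.7, -0.5, 1.7]
opening: -0.0002
```

```bash
python3 meas.py 2
```

```text
20.0 [0.4963 0.0385 0.261 ] [0.4943 0.0342 0.0881]
[-0.012 -0.024 -1.   ] [-0.008  1.    -0.024]
20.0 17.3 98.0
20.05 17.29 98.0
```

Emit:
{"method": "carry_out", "body": {"increments": [[[0, 0, 0], [0, 0, 0.3], 0], [[0, 0, 0], [0, 0, 0.6], 0], [[0, 0, 0], [0, 0, 1], 0], [[0, 0, 0], [0, 0, 1], 0], [[0, 0, 0], [0, 0, 1], 0], [[0, 0, 0], [-0.5, 0, 1], 0], [[0, 0, 0], [-1, 0, 0.5], 0], [[0, 0, 0], [-1, 0, 0], 0]]}}

```text
t: 20.9
tool_pos: [0.4452, 0.0384, 0.3754]
tool_rot: [-1.227, 1.231, 1.211]
contact_force: [0.4, 0.5, -0.2]
opening: -0.0002
```

```bash
python3 meas.py 3; python3 - <<'E'
from mk import *
for n in ['side','top']:
    im,d=get_image(n); print(n,get_obs()['t'],ang(n,im)); cv2.imwrite(f'pics/{n}6.png',im)
    x0,y0=(330,170) if n=='side' else (280,155)
    cv2.imwrite(f'pics/{n}6c.png',cv2.resize(im[y0:y0+80,x0:x0+100],None,fx=7.5,fy=7.2,interpolation=cv2.INTER_CUBIC))
E
```

```text
20.9 [0.4452 0.0384 0.3754] [0.4434 0.0342 0.2025]
[-0.01  -0.024 -1.   ] [-0.007  1.    -0.024]
20.9 17.22 93.0
20.95 17.23 93.0
21.0 17.23 92.5
side 21.1 (np.float64(17.234606123151014), np.float64(93.5))
top 21.15 (np.float64(16.692292567833267), np.float64(84.0))
```

View pics/top6c.png

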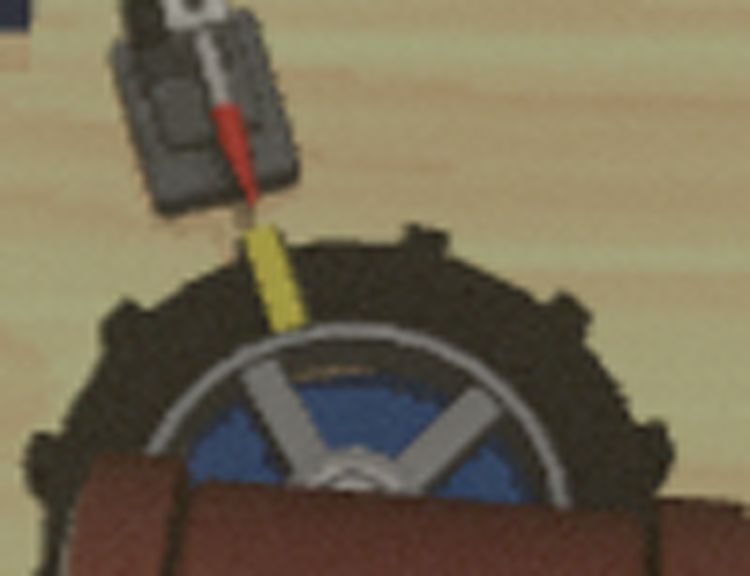

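View pics/side6.png

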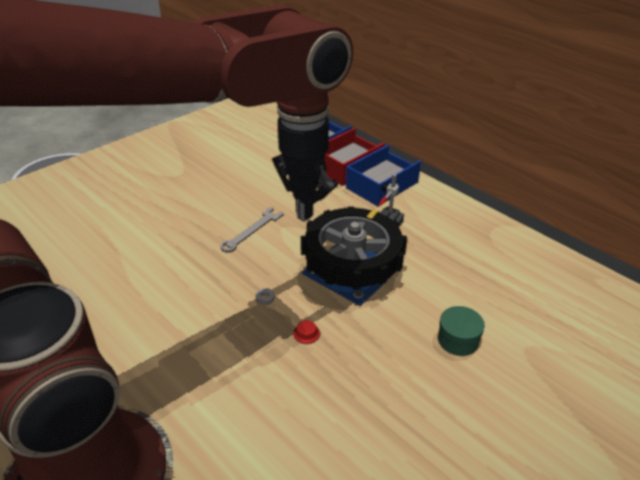

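```bash
python3 -c "
from station import *
print(finish_job())"
```

```text
the job is handed in; nothing more can be done
None
```

The wheel is at rest with its yellow mark at the red pointer, the finger is clear, and the job was handed in at about 21 s. `finish_job()` gave no verdict.

- **Before the flick:** I touched the sidewall once with a shut fingertip, at up to 22 N, to find the contact height. The wheel did not turn.
- **Spin:** I flicked the wheel counter-clockwise by a tread bar to about 3.3 rad/s. It then ran untouched for about 12 s. The slowest reading in the first 5 s was about 1.86 rad/s, against the 1.57 rad/s asked for.
- **Brake:** At about 0.6 rad/s I pressed the fingertip down on the sidewall, and it stopped about 2° short of the pointer. I then eased it the last 2° with the same pressing finger instead of flicking again, and lifted off with almost no force on it.
- **Last checks:** The mark and the pointer agree within about 0.2° in both cameras (side 17.2° against 17.1°, top 16.7° against 16.6°). The side readings stayed steady after release.
- **Other items:** In the last side picture the gauge, tin, wrench, bearing and dust cap look undisturbed. I judged this by eye and did not measure it.

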